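# Make up a sharps bin and discard the broken tube

## Robot

A 7-joint arm with a two-finger parallel gripper is mounted at the origin on the work surface. World frame = base frame: x ahead of the robot, y to its left, z up, the work surface at z = 0. Lengths are in mm, angles in rad, forces in N, time in s.
With the tool pointing down it reaches from about 400 to 875 mm from the base axis. Payload 4.4 kg.
Tool frame: the origin (TCP) lies on the centre line of the jaws, within the pads' length; the fingertips stand 25 mm ahead of it and the grasp point (between the pads) lies 6 mm ahead of it; z points along the fingers, y is the direction in which the jaws open and shut (so a half turn about z gives the same grasp; the last joint's range is limited). The gripper opens to 85 mm and grips with 20 to 120 N. Pads are 22 mm wide; open, the fingers measure 114 mm over their backs; the gripper's body (76 mm by 85 mm) begins 54 mm behind the grasp point. The pads swing forward as they close: fully open they stand 13 mm farther back than shut.
Start: joints at [1.063, 0.628, 0.038, 1.517, -0.027, 0.996, -0.02], TCP at [277.946, -587.591, 256.313] pointing down, gripper open.
Joint ranges: [-3.06, 3.06], [-0.37, 2.12], [-1.25, 1.32], [0.18, 2.47], [-1.1, 4.24], [0.23, 1.98], [-2.94, 2.94]. Speed limits (rad/s): [2.57, 2.57, 3.14, 3.14, 3.14, 3.14, 3.14].

## Interface

Orientations are given as a unit quaternion [x, y, z, w].
In Python, from rig import readout, read_camera, job, nets gives the robot as it stands.
- The arm moves only by the tool carry_out, never from a script. Its argument "moves" is a list of rows, each an object with "linear": the shift along the world's x, y, z in mm, a list of three; "turn": the turn about the world's z in degrees. A call has exactly 8 rows; each row shifts and turns the pose as measured when the row begins; what a row does not reach is not made up. A row lasts 1/8 s, in which the tool goes at most 62.5 mm and 10.7 degrees, less where a joint would pass 70% of its speed; a pose out of reach is approached as far as the arm can. A call is refused whole if a number of a shift passes 62.5 or a number of a turn 10.7, either way. A call with a gripper value outside its range is refused whole. "hand" is the finger opening in mm, from 0 to 85.4, set as the call begins (left out, the last holds). The fingers move at their own pace and stop on an object; "force" is the grip in N (left out, the last holds). Time passes only in rows, so rows that do not move let the fingers close, or fill a call up. It gives the time, the measured TCP pose, the force and the opening at its end, in the units of the state.
- readout.state(): the state, without advancing time (a new reading comes with each control period).
- read_camera(name): name is "side" or "top" or "wrist"; returns a dict with "img" (480x640x3 uint8, blue, green, red), "depth" (480x640 float32, mm along the optical axis (not along the pixel's ray), 0 where there is no reading), "camera_matrix" (3x3 intrinsics, pixels), "camera_from_world" (4x4, takes a point from world to camera coordinates). Camera axes: x right, y down, z forward; pixel columns grow to the right and rows downward; lengths in mm; the calibration is good to about 2 mm. A picture is of the moment at which its call begins.
- job.sign_off(): hands the job in, once; it reports no verdict.
Trained networks look in a picture, given as the dict that the camera call returned (one of the last four; its "shot" number tells which), for a name from the list of things; names that differ only in an ending like _2 or _b are one class to them, and where a whole thing is asked for, a point or a joint stands for the part that bears it (a point fixed in the world has none). Each returns a list of dicts, best first, with "p" (0 to 1); they miss things now and then, are a little off and sometimes report something else, mostly with a low value. They report only what shows in the picture. A call takes as long as a camera call.
- nets.look_for(picture, target): "position" ([column, row] in pixels, amid what is visible of it).
- nets.cut_out(picture, target): "mask" (480x640 bool, what is visible of it) and "position" ([column, row] in pixels, amid what is visible of it).
The state is a dict: "time": time; "joints": joint angles; "qd": joint speeds; "effort": joint torques, N m; "ee_pos": TCP position; "orientation": TCP orientation; "wrist_force": force on the tool from outside, world axes, zero at the start; "torque": the same for the moment, N m; "gripper_width": finger opening in mm.
Only numpy, scipy, OpenCV 4.12 (cv2) and the standard library are available. Lean on these libraries where they do the work, as an engineer would, in place of code of your own. Each camera call takes 0.05 s, during which the arm holds its last target. There are 200 camera calls.

## Task

Make up the sharps bin for use: set its loose lid on the open bin, feel its three notches onto the bin's three clips and press it down until it is clipped fully home and sits level all round, without forcing it while it is off the clips. Only when the lid is on, take the broken glass tube out of the rack and drop it through the lid's sprung flap into the bin, so that the flap springs shut behind it. Leave the good tubes in their places and everything else on the bench where it is.

Things in the scene. Friction and masses are not known exactly. Their poses are not given: they have to be found in the camera images.
- stand: Grey round bench stand (fixed), 164 mm diameter, ring wall 38 mm high, holding the open yellow sharps bin; origin on the bench at its centre. The bin has play in it: it sits turned about z by an unreported angle of up to 0.35 rad either way (its lug shows in the gap of the ring wall on the stand's -x side) and does not turn under the hand.
- bin_mouth (a point): Centre of the bin's rim, 150 mm above the bench; axes of the stand, they do not turn with the bin. Rim 132 mm diameter outside, 124 mm inside.
- bin_clips (a point): Centre of the ring of three sprung clips on the bin's rim, at the height of their tips, 15 mm above the rim. Clips 12 mm wide, at 90, 210 and 330 degrees about z from the stand's x axis plus the bin's unreported turn. Inner faces slope from 71 mm radius at the tips to 66.5 mm at a catch 6 mm above the rim.
- lid_chute (a point): Loose yellow lid of the bin, 160 mm diameter, about 140 g, lying right way up on the bench. This point is the centre, half-way up, of the rectangular chute standing in its middle, the grip for the lid: 44 mm wide along x, 74 mm long along y, 32 mm high (16 mm above and below this point). Bench to this point 39 mm; the plate's top is 16 mm below it.
- lid_seat (a point): Centre of the underside of the lid's plate (4 mm thick), 20 mm below lid_chute; comes to bin_mouth when home. Three notches 19 mm wide are cut in the plate's edge from 68 mm radius outward, at 90, 210, 330 degrees about z from this frame's x; they fit the clips with 0.04 rad play, any notch on any clip.
- lid_plug (a point): Centre of the lower end of the plug under the lid, 39 mm below lid_chute: 121 mm diameter at the plate, 114 mm at this end, 19 mm deep; about 1.4 mm play in the bin. Off the clips the lid rides on their tips 15 mm proud; turned onto them under a light push it drops some 6 mm, then 10 to 20 N push it past the catches and home.
- chute_mouth (a point): Centre of the chute's mouth, at its top edge, 16 mm above lid_chute; the mouth is 36 mm along x and 66 mm along y. The tube and slim fingers go in here.
- flap (a joint): Light sprung flap closing the chute's mouth, 2 mm below its top edge; 0 shut, grows as it is pushed down, 1.45 rad fully open. Hinged along the chute's -x wall (17.5 mm from the middle), 34 mm wide, free edge at the +x wall. A few tenths of a newton open it; it springs shut.
- broken_mid (a point): Broken glass tube, no cap, jagged top, white label: 16 mm diameter, 78 mm tall plus points up to 11 mm, about 22 g, upright in the white rack; this point is on its axis 40 mm above its foot (44 mm above the bench). Some 30 mm of it stand above the rack. Its neighbours are 48 mm or more away along the row (rack's y); across the row it is free.
- rack: White plastic tube rack (fixed), 62 mm along x, 206 mm along y, 50 mm high, 2 rows of 8 square holes 19 mm wide at 24 mm pitch; origin at its foot. The tubes stand in the row at x = -12 mm, at y = -84, -36, 36 or 84 mm.
- tube0: intact blood tube with a cap, 13 mm diameter, 79 mm tall, standing in the rack; origin at the centre of its foot. Leave alone.
- tube1: another intact capped tube, like tube0. Leave alone.
- tube2: another intact capped tube, like tube0. Leave alone.
- pot0: closed specimen pot, 56 mm diameter, 62 mm tall; origin at its foot. Leave alone.
- pot1: another closed specimen pot, like pot0. Leave alone.
- marker: marker pen lying on the bench, 135 mm long along x; origin at mid-length on the bench. Leave alone.
- loop_box: flat carton 60 x 90 x 30 mm; origin at its foot. Leave alone.
- swab_jar: glass jar of swabs, 72 mm diameter, 86 mm tall with the swabs; origin at its foot. Leave alone.
- balance_weight: steel weight with a knob, 40 mm diameter, 52 mm tall; origin at its foot. Leave alone.

How it is judged (in metres and radians):
On the way, in this order (a step that is already met when the one before it is completed fails the run):
1. the lid is clipped home and level on the bin (horizontal distance between lid_seat and bin_mouth below 0.0035 m and z of lid_seat in the frame of bin_mouth between -0.003 and 0.002 m and angle between lid_seat's own z axis and vertical below 0.03 rad), for 0.2 s.
2. the broken tube has gone through the flap into the closed bin (all of step 1 and horizontal distance between broken_mid and bin_mouth below 0.06 m and z of broken_mid in the frame of bin_mouth between -0.15 and -0.045 m), for 0.2 s.
At the end, for the whole second after the job is handed in: The lid sits on the bin, centred within 3.5 mm, within 2 mm of the rim and level within 0.03 rad; the broken tube lies wholly inside the bin; the flap is shut (under 0.15 rad); the good tubes have moved under 15 mm and the other things under 20 mm (all of step 2 and value of joint flap below 0.15 rad); the robot touches nothing.
It fails at once if the bin is pushed on with more than 80 N (contact force between stand and anything else above 80 N).
It fails at once if a good tube is knocked or pulled out of its place (moved over 15 mm) (distance of any of tube0, tube1, tube2 from where it was at the start of the episode above 0.015 m).
It fails at once if a bystander on the bench is moved by more than 20 mm (distance of any of pot0, pot1, marker, loop_box, swab_jar, balance_weight from where it was at the start of the episode above 0.02 m).
It also fails if it takes over 72 s, if anything falls off the work surface, if the arm or the gripper's body presses on something with over 40 N, if the wrist force passes 120 N, or if a joint passes its speed limit or range.

## Working session

There is one attempt and no reset: what is moved stays moved. The work goes in short steps, Python scripts to look and compute and a tool call to move; the robot and the scene stay as the last step left them, time stands still between calls to the robot, and variables do not carry over. Pictures are saved under pics/ and viewed, about 8 in all and at most 12, crops included, and the job is handed in when it is done.

Besides the shell and the picture viewer there is one more tool, called after "Emit:" as name([rows], argument=value, ...), one row to a line, values as JSON. carry_out: Moves the arm, as the interface text tells. Its arguments: {"type":"object","properties":{"moves":{"type":"array"},"hand":{"type":"number"},"force":{"type":"number"}},"required":["moves"]}

```bash
mkdir -p pics; ls; cat > h.py <<'E'
import numpy as np, cv2
from rig import readout, read_camera, job, nets
def world(p,mask=None,zr=None):
    K=p["camera_matrix"];T=np.linalg.inv(p["camera_from_world"]);d=p["depth"]
    v,u=np.mgrid[:480,:640]
    P=np.stack([(u-K[0,2])/K[0,0]*d,(v-K[1,2])/K[1,1]*d,d],-1)@T[:3,:3].T+T[:3,3]
    P[d<=0]=np.nan
    return P
def ray(p,uv,z):
    K=p["camera_matrix"];T=np.linalg.inv(p["camera_from_world"])
    r=T[:3,:3]@np.array([(uv[0]-K[0,2])/K[0,0],(uv[1]-K[1,2])/K[1,1],1]);o=T[:3,3]
    return o+r*(z-o[2])/r[2]
E
python3 - <<'E'
from h import *
s=readout.state();print({k:np.round(v,3).tolist() for k,v in s.items()})
p=read_camera("top");q=read_camera("side")
cv2.imwrite("pics/top.png",p["img"]);cv2.imwrite("pics/side.png",q["img"])
for n,c in(("top",p),("side",q)):
  W=world(c); print(n,c["camera_matrix"].tolist(),np.linalg.inv(c["camera_from_world"])[:3].round(2).tolist())
  for t in ["stand","lid_chute","broken_mid","rack","tube0","pot0","marker","loop_box","swab_jar","balance_weight"]:
    for r in nets.cut_out(c,t)[:3]:
      m=r["mask"];P=W[m];P=P[~np.isnan(P[:,0])]
      print(t,round(r["p"],2),np.round(r["position"]),m.sum(),np.median(P,0).round() if len(P) else None,np.percentile(P,[2,98],0).round().tolist() if len(P) else None)
E
```

```text
pics
{'time': 0.0, 'joints': [1.063, 0.629, 0.038, 1.518, -0.027, 0.996, -0.02], 'qd': [-0.001, -0.001, -0.001, -0.0, -0.001, -0.001, 0.001], 'effort': [-0.0, -56.341, 1.226, -19.345, 0.011, 0.011, 0.0], 'ee_pos': [277.689, -587.038, 255.386], 'orientation': [0.976, 0.219, -0.0, -0.001], 'wrist_force': [-0.371, 0.085, -0.924], 'torque': [0.003, 0.013, -0.02], 'gripper_width': 85.217}
top [[464.57313208205363, 0.0, 321.322274901832], [0.0, 464.57313208205363, 246.46202327111473], [0.0, 0.0, 1.0]] [[0.11, -0.97, 0.21, 389.91], [-0.99, -0.11, 0.02, -28.51], [0.0, -0.21, -0.98, 1015.7]]
stand 0.81 [325. 258.] 4994 [569. -20.  24.] [[492.0, -86.0, 8.0], [625.0, 48.0, 154.0]]
lid_chute 0.66 [164. 281.] 3996 [488. 313.  26.] [[423.0, 250.0, 22.0], [562.0, 387.0, 58.0]]
lid_chute 0.37 [493. 316.] 102 [ 488. -359.   83.] [[482.0, -374.0, 41.0], [496.0, -354.0, 88.0]]
rack 0.74 [468. 305.] 2856 [ 507. -329.   33.] [[466.0, -429.0, 3.0], [545.0, -227.0, 55.0]]
tube0 0.53 [511. 321.] 130 [ 481. -407.   78.] [[473.0, -418.0, 31.0], [493.0, -400.0, 87.0]]
tube0 0.48 [162. 282.] 4289 [489. 313.  26
[... 2245 characters left out ...]
6.0, 16.0], [568.0, 378.0, 55.0]]
marker 0.54 [233. 232.] 217 [370. 137.  10.] [[332.0, 89.0, -1.0], [398.0, 206.0, 17.0]]
marker 0.52 [279. 191.] 1546 [495. 300.  23.] [[425.0, 245.0, 14.0], [566.0, 380.0, 55.0]]
loop_box 0.85 [238. 331.] 1115 [ 386. -170.   29.] [[355.0, -206.0, 5.0], [415.0, -116.0, 33.0]]
swab_jar 0.85 [357. 172.] 756 [721. 327.  35.] [[687.0, 306.0, -3.0], [759.0, 461.0, 83.0]]
balance_weight 0.84 [410. 394.] 462 [ 709. -358.   30.] [[695.0, -369.0, 2.0], [730.0, -338.0, 52.0]]
balance_weight 0.43 [316. 262.] 5301 [566. -54.  79.] [[493.0, -98.0, -0.0], [639.0, 46.0, 151.0]]
balance_weight 0.32 [359. 176.] 672 [721. 324.  37.] [[688.0, 305.0, 1.0], [754.0, 380.0, 83.0]]
```

```bash
python3 - <<'E'
import cv2,numpy as np
a=cv2.imread("pics/top.png")
l=cv2.resize(a[215:345,95:235],None,fx=4,fy=4,interpolation=2)[:520,:]
b=cv2.resize(a[175:345,245:405],None,fx=3.06,fy=3.06,interpolation=2)[:520]
c=np.hstack([l,b]);c=cv2.resize(c,None,fx=.75,fy=.75);print(c.shape);cv2.imwrite("pics/crop.png",c)
E
```

```text
(390, 788, 3)
```

View pics/top.png

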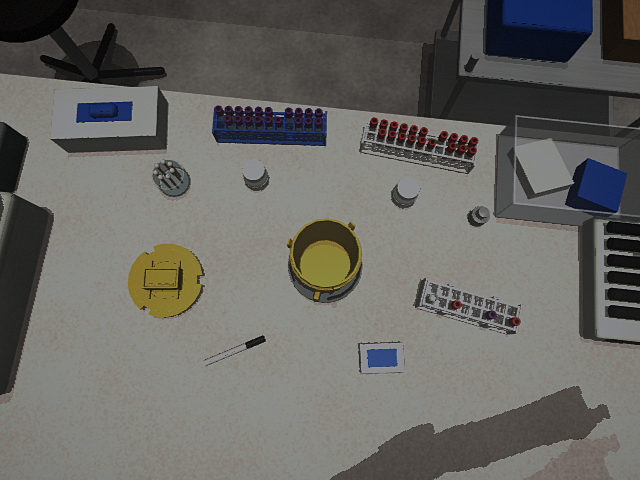

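View pics/crop.png

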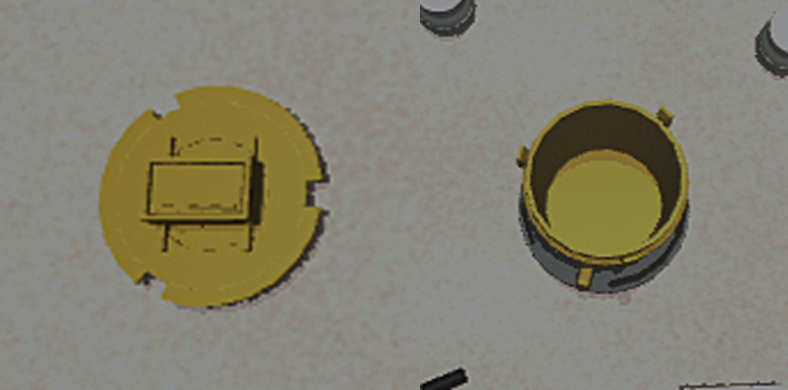

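The top view shows the lid at (165,281), its notches facing right, upper left and lower left, with the chute's long side along world y. The bin is at (325,258) with clips at (350,226), (290,244) and (317,296). The broken tube is at the rack's left end at (432,297). Next I fit the angles.

```bash
cat > fit.py <<'E'
from h import *
from scipy.optimize import least_squares
def yellow(p):
    h=cv2.cvtColor(p["img"],cv2.COLOR_BGR2HSV);return (h[...,0]>15)&(h[...,0]<35)&(h[...,1]>110)&(h[...,2]>50)
def planexy(p,z,m):
    v,u=np.nonzero(m);K=p["camera_matrix"];T=np.linalg.inv(p["camera_from_world"])
    r=np.stack([(u-K[0,2])/K[0,0],(v-K[1,2])/K[1,1],np.ones(len(u))],-1)@T[:3,:3].T;o=T[:3,3]
    return (o+r*((z-o[2])/r[:,2])[:,None])[:,:2]
def circ(X,c):
    return least_squares(lambda q:np.hypot(*(X-q[:2]).T)-q[2],[*c,80],loss="soft_l1",f_scale=1).x
E
python3 - <<'E'
from fit import *
p=read_camera("top");W=world(p);Y=yellow(p)
# lid plate
P=W;near=lambda c,r:(np.hypot(P[...,0]-c[0],P[...,1]-c[1])<r)
m=Y&near((490,313),110); X=planexy(p,23,m)
# outline
cnt=max(cv2.findContours(m.astype(np.uint8),0,1)[0],key=len)[:,0]
E=np.array([ray(p,c,21)[:2] for c in cnt]);q=circ(E,(490,313));print("lid circ",q)
d=E-q[:2];a=np.degrees(np.arctan2(d[:,1],d[:,0]))%360;r=np.hypot(*d.T)
i=r<q[2]-5;print("notch",sorted(np.round(a[i]).astype(int)))
t=(P[...,2]>48)&(P[...,2]<64)&near((490,313),60)
u=np.argwhere(t)[:,::-1].astype(np.float32);C=np.array([ray(p,x,55)[:2] for x in u]).astype(np.float32)
print("chute top",cv2.minAreaRect(C),np.median(P[t][:,2]))
pl=Y&(np.abs(P[...,2]-24)<8)&near((490,313),78);print("plate z",np.median(P[pl][:,2]))
# bin
m=Y&near((567,-20),130)&(P[...,2]>120); rim=m&(np.abs(P[...,2]-152)<12)
R=P[rim];print("rim n",len(R),np.median(R,0)); q=circ(R[:,:2],(567,-20));print("rim circ",q)
for z in(165,):
  X=planexy(p,z,Y&near((567,-20),140));d=X-q[:2];r=np.hypot(*d.T);a=np.degrees(np.arctan2(d[:,1],d[:,0]))%360
  for lo,hi in((67,71),(71,75),(75,80)):
    print(lo,np.histogram(a[(r>lo)&(r<hi)],36,(0,360))[0])
k=near((567,-20),90)&(P[...,2]>157)&(P[...,2]<175);D=P[k]-np.r_[q[:2],0];print(np.c_[np.degrees(np.arctan2(D[:,1],D[:,0]))%360,np.hypot(D[:,0],D[:,1]),D[:,2]].round().astype(int).tolist())
# tube
for t in("broken_mid",):
  for c in nets.cut_out(p,t)[:2]: print(c["p"],c["position"],np.nanmedian(P[c["mask"]],0))
E
```

```text
lid circ [492.53832591 318.82723418  78.76124925]
notch [np.int64(28), np.int64(29), np.int64(31), np.int64(33), np.int64(35), np.int64(36), np.int64(39), np.int64(41), np.int64(42), np.int64(44), np.int64(44), np.int64(148), np.int64(148), np.int64(150), np.int64(152), np.int64(155), np.int64(157), np.int64(158), np.int64(161), np.int64(162), np.int64(164), np.int64(165), np.int64(165), np.int64(268), np.int64(269), np.int64(270), np.int64(272), np.int64(274), np.int64(275), np.int64(277), np.int64(279), np.int64(281), np.int64(283), np.int64(284), np.int64(284), np.int64(286)]
chute top ((492.1695861816406, 316.6492614746094), (44.10658645629883, 77.0931167602539), 6.3666863441467285) 55.60026243048111
plate z 25.122718044831686
rim n 555 [570.21861721 -21.96763332 151.71593853]
rim circ [564.47433269 -19.96165362  64.16177829]
67 [ 0  0  0  0  0  0  0  3 11  0  6 10 12 14 10 12 13 10  8 10 14 14 14 14
 12  7  3  0  0  0  0  4  9  0  0  0]
71 [ 0  0  0  0  0  0  0  3  8  0  0  0  0  4  7  8 11 12 14 10 10  7  3  0
  0  0  0  0  0  0  0  2 10  0  0  0]
75 [ 0  0  0  0  0  0  0  0  0
[... 934 characters left out ...]
, 167], [87, 71, 168], [86, 70, 163], [85, 68, 160], [84, 67, 158], [87, 74, 159], [87, 72, 161], [87, 70, 164], [87, 68, 163], [203, 67, 162], [204, 67, 160], [206, 68, 163], [207, 69, 164], [198, 67, 161], [199, 68, 163], [201, 68, 161], [203, 69, 161], [204, 70, 166], [205, 70, 165], [206, 71, 168], [198, 69, 158], [199, 70, 163], [200, 71, 167], [202, 71, 167], [203, 71, 164], [204, 72, 169], [206, 73, 167], [207, 73, 166], [199, 72, 166], [200, 72, 167], [201, 73, 169], [203, 73, 169], [204, 74, 166], [206, 74, 161], [198, 74, 169], [200, 74, 164], [201, 74, 158]]
0.56 [430.5, 297.8] [ 508.49634013 -243.07681663   74.19902422]
0.22 [161.4, 274.9] [491.49198557 316.34007983  55.34951222]
```

Emit:
carry_out([
  {"linear": [45,45,0],"turn": 4.5},
  {"linear": [45,50,0],"turn": 9},
  {"linear": [45,55,0],"turn": 9},
  {"linear": [42,55,0],"turn": 9},
  {"linear": [38,58,0],"turn": 9},
  {"linear": [33,58,0],"turn": 9},
  {"linear": [30,60,0],"turn": 9},
  {"linear": [20,60,0],"turn": 9},
], hand=85)

```text
time: 2.2
ee_pos: [555.5, -176.8, 257.4]
orientation: [0.68, 0.733, 0.001, 0.005]
wrist_force: [0.3, 0.3, -1.0]
gripper_width: 85.0
```

Emit:
carry_out([
  {"linear": [5,60,0],"turn": 2},
  {"linear": [3,62,0],"turn": 0},
  {"linear": [0,62,0],"turn": 0},
  {"linear": [-5,62,0],"turn": 0},
  {"linear": [-15,62,0],"turn": 0},
  {"linear": [-20,62,0],"turn": 0},
  {"linear": [-20,62,0],"turn": 0},
  {"linear": [-20,62,0],"turn": 0},
])

```text
time: 3.2
ee_pos: [489.6, 311.8, 258.7]
orientation: [0.668, 0.744, 0.005, 0.008]
wrist_force: [1.0, 0.2, -0.4]
gripper_width: 85.3
```

```bash
cat > lidw.py <<'E'
from fit import *
p=read_camera("wrist");W=world(p);cv2.imwrite("pics/wr%d.png"%p["shot"],p["img"])
s=readout.state();print(s["ee_pos"],s["orientation"],s["wrist_force"],s["gripper_width"],"psi",np.degrees(2*np.arctan2(s["orientation"][1],s["orientation"][0])))
P=W;Y=yellow(p);g=lambda c,r:(np.hypot(P[...,0]-c[0],P[...,1]-c[1])<r)
E
python3 - <<'E'
from lidw import *
t=g((492,317),70)&(P[...,2]>46)&(P[...,2]<64)
C=P[t][:,:2].astype(np.float32);print("chute",len(C),np.median(P[t][:,2]),cv2.minAreaRect(C),np.percentile(C,[1,99],0))
m=(np.abs(P[...,2]-23)<6)&g((492,317),95);cnt=max(cv2.findContours(m.astype(np.uint8),0,1)[0],key=len)[:,0]
E=np.array([ray(p,c,22)[:2] for c in cnt if 3<c[0]<636 and 3<c[1]<476]);print("plate",circ(E,(492,317)))
E
```

```text
[484.20717075 323.49294739 259.19396754] [0.66292489 0.74863925 0.00763413 0.00340333] [-1.98613779  8.96277731  1.19946968] 85.144567570667 psi 96.94980557504961
chute 5174 54.182017782420985 ((494.5557861328125, 317.2122497558594), (44.017738342285156, 74.71977996826172), 6.946155071258545) [[470.81277496 280.72683105]
 [517.89819824 354.89561462]]
plate [494.59496367 317.1518172   79.24334971]
```

Emit:
carry_out([
  {"linear": [5,-2,-10],"turn": 0},
  {"linear": [5,-3,-50],"turn": 0},
  {"linear": [0,0,-50],"turn": 0},
  {"linear": [0,0,-40],"turn": 0},
  {"linear": [0,0,-20],"turn": 0},
  {"linear": [0,0,0],"turn": 0},
  {"linear": [0,0,0],"turn": 0},
  {"linear": [0,0,0],"turn": 0},
])

```text
time: 4.25
ee_pos: [500.0, 310.7, 84.2]
orientation: [0.666, 0.746, 0.008, 0.006]
wrist_force: [-0.5, 0.4, -0.0]
gripper_width: 85.0
```

```bash
python3 -c "
from h import *
s=readout.state();print(s['ee_pos'],s['orientation'],s['wrist_force'],'psi',np.degrees(2*np.arctan2(s['orientation'][1],s['orientation'][0])))"
```

```text
[499.98983446 310.72072411  84.24826305] [0.66591981 0.74594733 0.00843562 0.00649868] [-0.48509706  0.4099385  -0.01906019] psi 96.4883418182195
```

Emit:
carry_out([
  {"linear": [-3,4,-10],"turn": 0},
  {"linear": [-2,2,-10],"turn": 0},
  {"linear": [0,0,-8],"turn": 0},
  {"linear": [0,0,-3],"turn": 0},
  {"linear": [0,0,0],"turn": 0},
  {"linear": [0,0,0],"turn": 0},
  {"linear": [0,0,0],"turn": 0},
  {"linear": [0,0,0],"turn": 0},
])

```text
time: 5.25
ee_pos: [495.5, 318.1, 52.9]
orientation: [0.666, 0.746, 0.01, 0.007]
wrist_force: [0.1, -0.2, -0.0]
gripper_width: 84.9
```

Emit:
carry_out([
  {"linear": [0,0,0],"turn": 0},
  {"linear": [0,0,0],"turn": 0},
  {"linear": [0,0,0],"turn": 0},
  {"linear": [0,0,0],"turn": 0},
  {"linear": [0,0,0],"turn": 0},
  {"linear": [0,0,0],"turn": 0},
  {"linear": [0,0,20],"turn": 0},
  {"linear": [0,0,30],"turn": 0},
], hand=30, force=60)

```text
time: 6.25
ee_pos: [493.7, 316.7, 101.8]
orientation: [0.666, 0.746, 0.007, 0.006]
wrist_force: [-0.6, -1.0, -1.2]
gripper_width: 43.1
```

Emit:
carry_out([
  {"linear": [0,0,50],"turn": 0},
  {"linear": [0,-20,55],"turn": 5},
  {"linear": [10,-50,40],"turn": 6},
  {"linear": [15,-55,5],"turn": 7},
  {"linear": [15,-55,0],"turn": 7},
  {"linear": [15,-55,0],"turn": 7},
  {"linear": [10,-50,0],"turn": 7},
  {"linear": [5,-30,0],"turn": 6},
])

```text
time: 7.25
ee_pos: [563.5, -3.6, 255.7]
orientation: [0.314, 0.949, 0.011, 0.004]
wrist_force: [0.0, -0.3, -1.4]
gripper_width: 43.2
```

```bash
python3 - <<'E'
from fit import *
s=readout.state();print(s["ee_pos"],s["orientation"],s["wrist_force"],"psi",np.degrees(2*np.arctan2(s["orientation"][1],s["orientation"][0])))
for n in("side","wrist"):
    p=read_camera(n);cv2.imwrite("pics/c_%s.png"%n,p["img"])
a=cv2.imread("pics/c_side.png")[60:420,140:500];b=cv2.imread("pics/c_wrist.png");b=cv2.resize(b,(440,330))
c=np.zeros((360,800,3),np.uint8);c[:,:360]=a;c[:330,360:]=b;cv2.imwrite("pics/c1.png",c)
E
```

```text
[563.50956956  -3.57945103 255.74146315] [0.31377133 0.94942651 0.01095374 0.00410727] [ 0.01248135 -0.27149746 -1.42192816] psi 143.42409609544137
```

View pics/c1.png

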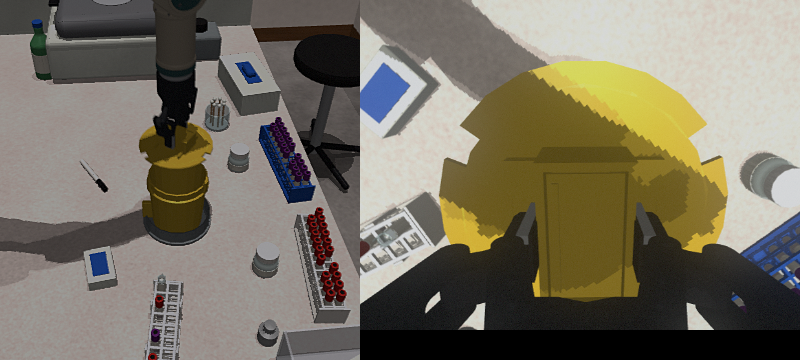

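The lid is held level by its chute over the bin. Two notches show in the wrist view, at (465,130) and (710,160) in the composite. Now I measure the lid in the hand and the bin centre.

```bash
python3 - <<'E'
from lidw import *
ee=s["ee_pos"]
m=Y&g(ee[:2],90)&(np.abs(P[...,2]-226)<7);print("plate z",np.median(P[m][:,2]),m.sum())
z=np.median(P[m][:,2]);mm=cv2.morphologyEx(m.astype(np.uint8),cv2.MORPH_CLOSE,np.ones((5,5)))
cnt=max(cv2.findContours(mm,0,1)[0],key=len)[:,0];E=np.array([ray(p,c,z)[:2] for c in cnt if 3<c[0]<636 and 3<c[1]<476])
q0=np.array(ee[:2]);
for k in range(3):
  d=E-q0;r=np.hypot(*d.T);q=circ(E[(r>74)&(r<88)],q0);q0=q[:2]
print("plate circ",q,"minus ee",q[:2]-ee[:2])
d=E-q0;r=np.hypot(*d.T);a=np.degrees(np.arctan2(d[:,1],d[:,0]))%360
i=(r>67)&(r<q[2]-3);print("notch",np.unique(np.round(a[i]).astype(int)).tolist())
# plane tilt of plate
A=np.c_[P[m][:,:2]-q0,np.ones(m.sum())];print("tilt",np.linalg.lstsq(A,P[m][:,2],rcond=None)[0])
for n in("side","top"):
  p=read_camera(n);W=world(p);Y=yellow(p)
  k=Y&(np.hypot(W[...,0]-565,W[...,1]+20)<85)&(np.hypot(W[...,0]-565,W[...,1]+20)>55)&(np.abs(W[...,2]-152)<6)
  R=W[k];q=circ(R[:,:2],(565,-20));print(n,len(R),q)
  if n=="side":
    k=(W[...,2]>158)&(W[...,2]<172)&(np.hypot(W[...,0]-565,W[...,1]+20)<82)&Y
    D=W[k]-np.r_[q[:2],0];A=np.degrees(np.arctan2(D[:,1],D[:,0]))%360;print(np.histogram(A,72,(0,360)))
E
```

```text
[563.35661107  -2.66392064 255.55124085] [0.31624518 0.94860376 0.01119333 0.00381982] [ 0.30514912  0.00686954 -1.63672631] 43.17401828524875 psi 143.12532643722605
plate z 225.2546922266804 66491
plate circ [564.00609151  -6.22510943  79.04593037] minus ee [ 0.64948044 -3.56118879]
notch [30, 31, 32, 33, 34, 35, 36, 37, 77, 78, 79, 80, 81, 82, 83, 84, 85, 86, 87, 88, 89, 90, 91, 196, 197, 198, 199, 200, 201, 202, 203, 204, 205, 206, 207, 208, 209, 210, 211, 248, 249, 250, 251, 252, 253, 254, 255]
tilt [ 3.63564995e-03 -1.94047894e-03  2.25487053e+02]
side 206 [567.57414657 -21.50818688  64.28140442]
(array([0, 0, 0, 0, 0, 0, 0, 0, 0, 0, 0, 0, 0, 0, 0, 0, 0, 0, 0, 0, 0, 0,
       0, 0, 0, 0, 0, 0, 0, 0, 0, 0, 0, 0, 0, 0, 0, 0, 0, 2, 6, 3, 0, 0,
       0, 0, 0, 0, 0, 0, 0, 0, 0, 0, 0, 0, 0, 0, 0, 0, 0, 0, 0, 3, 6, 4,
       0, 0, 0, 0, 0, 0]), array([  0.,   5.,  10.,  15.,  20.,  25.,  30.,  35.,  40.,  45.,  50.,
        55.,  60.,  65.,  70.,  75.,  80.,  85.,  90.,  95., 100., 105.,
       110., 115., 120., 125., 130., 135., 140., 145., 150., 155., 160.,
       165., 170., 175., 180., 185., 190., 195., 200., 205., 210., 215.,
       220., 225., 230., 235., 240., 245., 250., 255., 260., 265., 270.,
       275., 280., 285., 290., 295., 300., 305., 310., 315., 320., 325.,
       330., 335., 340., 345., 350., 355., 360.]))
top 0 [565. -20.  80.]
```

Emit:
carry_out([
  {"linear": [1,-8,0],"turn": -0.7},
  {"linear": [1,-7,0],"turn": -0.5},
  {"linear": [0,0,-20],"turn": 0},
  {"linear": [0,0,-18],"turn": 0},
  {"linear": [0,0,-5],"turn": 0},
  {"linear": [0,0,0],"turn": 0},
  {"linear": [0,0,0],"turn": 0},
  {"linear": [0,0,0],"turn": 0},
])

```text
time: 8.5
ee_pos: [566.5, -11.3, 214.4]
orientation: [0.322, 0.947, 0.013, 0.006]
wrist_force: [0.3, 0.6, -1.7]
gripper_width: 43.0
```

```bash
cat > st.py <<'E'
from h import *
s=readout.state();print(np.round(s['ee_pos'],1),np.round(s['orientation'],4),np.round(s['wrist_force'],2),np.round(s['torque'],2),'psi',np.degrees(2*np.arctan2(s['orientation'][1],s['orientation'][0])).round(2),s["time"])
E
python3 st.py
```

```text
[566.5 -11.3 214.4] [0.322  0.9466 0.0126 0.0061] [ 0.28  0.55 -1.65] [-0.02  0.05 -0.04] psi 142.43 8.5
```

Emit:
carry_out([
  {"linear": [-1,-4,0],"turn": -0.4},
  {"linear": [0,-3,0],"turn": 0},
  {"linear": [0,0,-3],"turn": 0},
  {"linear": [0,0,-3],"turn": 0},
  {"linear": [0,0,0],"turn": 0},
  {"linear": [0,0,0],"turn": 0},
  {"linear": [0,0,0],"turn": 0},
  {"linear": [0,0,0],"turn": 0},
])

```text
time: 9.5
ee_pos: [565.7, -18.8, 208.5]
orientation: [0.326, 0.945, 0.013, 0.007]
wrist_force: [0.1, 0.1, -0.6]
gripper_width: 42.8
```

```bash
python3 st.py;python3 - <<'E'
from lidw import *
ee=s["ee_pos"];z0=ee[2]-30.2
m=Y&g(ee[:2],90)&(np.abs(P[...,2]-z0)<7)
z=np.median(P[m][:,2]);mm=cv2.morphologyEx(m.astype(np.uint8),cv2.MORPH_CLOSE,np.ones((5,5)))
cnt=max(cv2.findContours(mm,0,1)[0],key=len)[:,0];E=np.array([ray(p,c,z)[:2] for c in cnt if 3<c[0]<636 and 3<c[1]<476])
q0=np.array(ee[:2])
for k in range(3):
  d=E-q0;r=np.hypot(*d.T);q=circ(E[(r>74)&(r<88)],q0);q0=q[:2]
print("plate z",z,"circ",q,"minus ee",q[:2]-ee[:2])
d=E-q0;r=np.hypot(*d.T);a=np.degrees(np.arctan2(d[:,1],d[:,0]))%360
i=(r>67)&(r<q[2]-3);print("notch",np.unique(np.round(a[i]).astype(int)).tolist())
for zr in((158,172),):
  k=(P[...,2]>zr[0])&(P[...,2]<zr[1])&g((566,-21),82);D=P[k]-[566,-21,0]
  if k.sum():
    A=np.degrees(np.arctan2(D[:,1],D[:,0]))%360;print("clips",k.sum(),[(np.mean(A[(A>c-25)&(A<c+25)]),np.median(np.hypot(D[:,0],D[:,1])[(A>c-25)&(A<c+25)])) for c in(82,202,322) if ((A>c-25)&(A<c+25)).any()])
cv2.imwrite("pics/c2.png",p["img"])
E
```

```text
[565.7 -18.8 208.5] [0.3257 0.9454 0.0127 0.0066] [ 0.07  0.08 -0.65] [ 0.02 -0.    0.  ] psi 141.98 9.5
[565.70668365 -18.82354546 208.52898617] [0.32566108 0.94537786 0.01272365 0.00660812] [ 0.44697699  0.43194391 -0.89853604] 43.04966944923012 psi 141.98468058154904
plate z 178.46184306815707 circ [566.42098501 -18.88338251  79.1053512 ] minus ee [ 0.71430137 -0.05983705]
notch [29, 30, 31, 32, 33, 34, 35, 75, 76, 77, 78, 79, 80, 81, 82, 83, 84, 85, 86, 87, 88, 89, 90, 195, 196, 197, 198, 199, 200, 201, 202, 203, 204, 205, 206, 207, 208, 209, 210, 247, 248, 249, 250, 251, 252, 253, 254]
clips 337 [(np.float64(81.84854380239591), np.float64(74.3821401879444)), (np.float64(201.48310024084273), np.float64(71.39150481363768))]
```

View pics/c2.png

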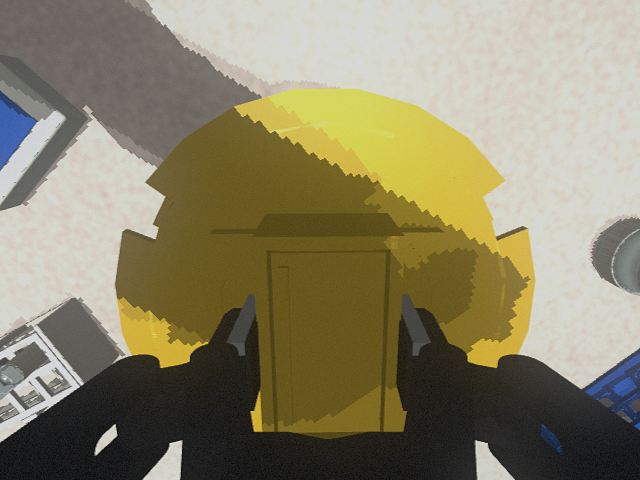

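Both notches, at (155,205) and (498,205), show over the clips to within about 1°. Now a gentle descent.

Emit:
carry_out([
  {"linear": [0.5,-0.8,-2],"turn": -0.4},
  {"linear": [0,0,-3],"turn": 0},
  {"linear": [0,0,-3],"turn": 0},
  {"linear": [0,0,-3],"turn": 0},
  {"linear": [0,0,-2],"turn": 0},
  {"linear": [0,0,0],"turn": 0},
  {"linear": [0,0,0],"turn": 0},
  {"linear": [0,0,0],"turn": 0},
])

```text
time: 10.55
ee_pos: [566.4, -19.7, 194.7]
orientation: [0.329, 0.944, 0.013, 0.007]
wrist_force: [0.6, -1.0, -1.3]
gripper_width: 43.2
```

```bash
python3 st.py
```

```text
[566.4 -19.7 194.7] [0.3292 0.9442 0.0128 0.0069] [ 0.56 -0.96 -1.34] [-0.03 -0.04 -0.  ] psi 141.56 10.55
```

Emit:
carry_out([
  {"linear": [0,0,-2],"turn": 0},
  {"linear": [0,0,-2],"turn": 0},
  {"linear": [0,0,-2],"turn": 0},
  {"linear": [0,0,-2],"turn": 0},
  {"linear": [0,0,-2],"turn": 0},
  {"linear": [0,0,-2],"turn": 0},
  {"linear": [0,0,0],"turn": 0},
  {"linear": [0,0,0],"turn": 0},
])

```text
time: 11.55
ee_pos: [566.6, -19.5, 185.1]
orientation: [0.329, 0.944, 0.012, 0.008]
wrist_force: [-0.2, -0.0, 2.1]
gripper_width: 42.7
```

```bash
python3 st.py
```

```text
[566.6 -19.5 185.1] [0.3292 0.9441 0.0123 0.0081] [-0.19 -0.04  2.11] [-0.04  0.49 -0.07] psi 141.56 11.55
```

Emit:
carry_out([
  {"linear": [0,0,-3],"turn": 0},
  {"linear": [0,0,-4],"turn": 0},
  {"linear": [0,0,-5],"turn": 0},
  {"linear": [0,0,-5],"turn": 0},
  {"linear": [0,0,-5],"turn": 0},
  {"linear": [0,0,-5],"turn": 0},
  {"linear": [0,0,-5],"turn": 0},
  {"linear": [0,0,-5],"turn": 0},
])

```text
time: 12.55
ee_pos: [567.2, -19.4, 184.0]
orientation: [0.33, 0.944, 0.003, 0.018]
wrist_force: [-12.7, -0.9, 41.2]
gripper_width: 42.9
```

```bash
python3 st.py; python3 - <<'E'
from lidw import *
ee=s["ee_pos"];m=Y&g((567,-20),75)&(np.abs(P[...,2]-155)<10)
A=np.c_[P[m][:,:2]-[567,-20],np.ones(m.sum())];print("plate",m.sum(),np.median(P[m][:,2]),"tilt",np.linalg.lstsq(A,P[m][:,2],rcond=None)[0])
E
```

```text
[567.2 -19.4 184. ] [0.3297 0.9439 0.0031 0.018 ] [-12.69  -0.93  41.22] [-0.24  3.31 -0.09] psi 141.49 12.55
[567.12243261 -19.43548751 183.94390023] [0.32971398 0.94390438 0.00306525 0.01799519] [-12.52577757  -1.91331497  39.77740177] 43.37252835799933 psi 141.49049848149045
plate 61666 154.62165506893407 tilt [-1.44219858e-03  1.07652484e-03  1.54838104e+02]
```

Emit:
carry_out([
  {"linear": [0,0,0],"turn": 0},
  {"linear": [0,0,0],"turn": 0},
  {"linear": [0,0,0],"turn": 0},
  {"linear": [0,0,0],"turn": 0},
  {"linear": [0,0,5],"turn": 0},
  {"linear": [0,0,25],"turn": 0},
  {"linear": [0,0,40],"turn": 0},
  {"linear": [0,0,20],"turn": 0},
], hand=75)

```text
time: 13.6
ee_pos: [567.2, -19.5, 275.4]
orientation: [0.329, 0.944, 0.003, 0.017]
wrist_force: [0.2, -0.2, -0.0]
gripper_width: 75.0
```

```bash
python3 st.py; python3 - <<'E'
from lidw import *
m=Y&g((567,-20),75)&(np.abs(P[...,2]-155)<10)
A=np.c_[P[m][:,:2]-[567,-20],np.ones(m.sum())];print("plate",m.sum(),np.median(P[m][:,2]),"tilt",np.linalg.lstsq(A,P[m][:,2],rcond=None)[0])
t=g((567,-20),60)&(P[...,2]>177)&(P[...,2]<195);C=P[t][:,:2].astype(np.float32);print("chute",np.median(P[t][:,2]),cv2.minAreaRect(C))
q=read_camera("side");cv2.imwrite("pics/c3.png",np.hstack([cv2.resize(q["img"][170:290,250:370],(480,480),interpolation=2),cv2.resize(p["img"],(320,240))]) if 0 else cv2.resize(q["img"][150:300,230:400],(680,600),interpolation=2))
W=world(q);k=yellow(q)&(np.hypot(W[...,0]-567,W[...,1]+20)<80)&(abs(W[...,2]-155)<8);A=np.c_[W[k][:,:2]-[567,-20],np.ones(k.sum())];print("side",k.sum(),np.linalg.lstsq(A,W[k][:,2],rcond=None)[0])
r=nets.cut_out(q,"broken_mid")[0];B=W[r["mask"]];B=B[~np.isnan(B[:,0])];print(r["p"],np.median(B,0),np.percentile(B,[5,95],0))
E
```

```text
[567.2 -19.5 275.4] [0.3295 0.944  0.0033 0.0171] [ 0.25 -0.25 -0.02] [-0.01  0.01 -0.  ] psi 141.52 13.6
[568.25114955 -19.39929083 277.30179397] [0.32953846 0.94395029 0.0036854  0.01867294] [ 1.4962406  -0.29142348  1.37514715] 74.89515783228947 psi 141.511224453829
plate 36654 154.7094676059522 tilt [ 8.85175679e-04 -1.15211330e-03  1.54974554e+02]
chute 185.09155363056846 ((567.7835693359375, -19.810245513916016), (44.20092010498047, 74.95761108398438), 51.833473205566406)
side 1951 [-9.48741146e-04  9.68853806e-04  1.53410996e+02]
0.68 [ 513.90353127 -250.37881601   69.15155396] [[ 506.2967195  -253.53270175   45.18701069]
 [ 520.22953215 -238.19887947   83.75468213]]
```

View pics/c3.png

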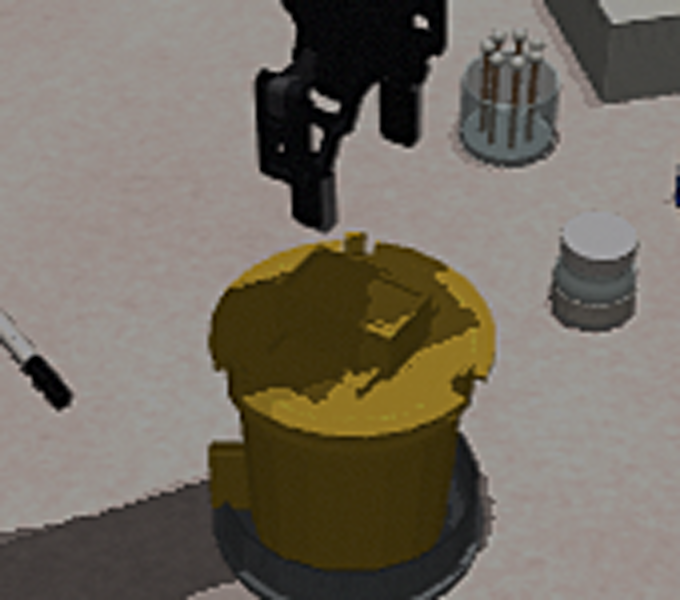

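The lid is seated level with its clips through the notches, and plate top heights and tilts agree in both cameras. Off to the tube.

Emit:
carry_out([
  {"linear": [0,-15,0],"turn": -5},
  {"linear": [-5,-30,0],"turn": -9},
  {"linear": [-8,-35,0],"turn": -9},
  {"linear": [-8,-35,0],"turn": -9},
  {"linear": [-8,-35,0],"turn": -9},
  {"linear": [-8,-35,0],"turn": -9},
  {"linear": [-8,-30,0],"turn": -8},
  {"linear": [-4,-10,0],"turn": -4},
])

```text
time: 14.75
ee_pos: [509.7, -249.8, 262.1]
orientation: [0.779, 0.627, -0.008, 0.008]
wrist_force: [-0.1, 0.1, 0.1]
gripper_width: 74.9
```

```bash
cat > tubew.py <<'E'
from lidw import *
for r in nets.cut_out(p,"broken_mid")[:2]:
  B=P[r["mask"]];B=B[~np.isnan(B[:,0])];print("broken",r["p"],r["position"],ray(p,r["position"],70).round(1))
  if len(B):
    print(np.median(B,0).round(1),np.percentile(B,[5,95],0).round(1).tolist())
for r in nets.cut_out(p,"rack")[:1]:
  m=r["mask"]&(np.abs(P[...,2]-50)<5);print("rack",r["p"],m.sum(),np.median(P[m],0),cv2.minAreaRect(P[m][:,:2].astype(np.float32)))
for r in nets.cut_out(p,"tube0")[:4]:
  B=P[r["mask"]];print("tube",r["p"],np.nanmedian(B,0).round(1))
cv2.imwrite("pics/c4.png",p["img"])
E
python3 tubew.py
```

```text
[ 509.00935372 -250.65234433  261.88025961] [ 0.77985927  0.62584618 -0.00883861  0.00761268] [-0.72095522 -1.71096282 -1.29923804] 75.22066063547045 psi 77.49490078480257
broken 0.83 [330.3, 201.3] [ 513.8 -244.1   70. ]
[ 512.9 -243.1   73.2] [[506.3, -251.4, 44.9], [519.7, -237.1, 86.4]]
rack 0.58 7139 [ 514.21701558 -315.91425478   50.62879546] ((509.94830322265625, -329.8229064941406), (206.16470336914062, 61.93414306640625), 80.01868438720703)
tube 0.91 [ 504.7 -288.6   82.7]
tube 0.89 [ 484.7 -405.2   77.3]
tube 0.82 [ 492.7 -358.3   76.9]
```

View pics/c4.png

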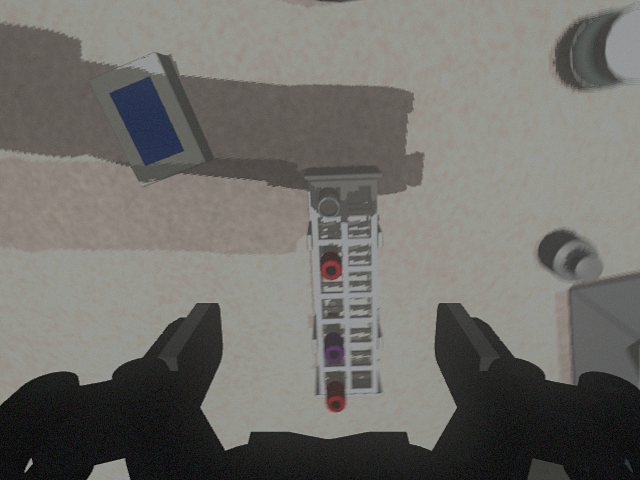

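The broken tube is at (330,203), directly ahead of the first red cap at (331,266). The jaws are already lined up across the row.

Emit:
carry_out([
  {"linear": [2,3,-20],"turn": 2},
  {"linear": [2,3,-40],"turn": 0.5},
  {"linear": [0,0,-45],"turn": 0},
  {"linear": [0,0,-35],"turn": 0},
  {"linear": [0,0,-15],"turn": 0},
  {"linear": [0,0,0],"turn": 0},
  {"linear": [0,0,0],"turn": 0},
  {"linear": [0,0,0],"turn": 0},
], hand=50)

```text
time: 15.95
ee_pos: [520.7, -232.6, 106.0]
orientation: [0.756, 0.654, -0.003, 0.01]
wrist_force: [-0.3, -0.8, 0.4]
gripper_width: 49.9
```

```bash
python3 st.py; python3 tubew.py|grep -A1 -E "broken|rack"
```

```text
[ 520.7 -232.6  106. ] [ 0.7562  0.6542 -0.0027  0.0097] [-0.3  -0.78  0.39] [ 0.01  0.06 -0.01] psi 81.73 15.95
broken 0.7 [312.6, 327.1] [ 514.  -244.3   70. ]
[ 513.2 -240.8   73.8] [[506.0, -251.6, 48.2], [520.0, -236.9, 87.2]]
rack 0.65 10524 [ 523.73388875 -261.93137627   50.59688425] ((519.8660278320312, -272.4380798339844), (90.83448028564453, 61.78129196166992), 80.08209991455078)
tube 0.65 [ 506.  -285.8   68.2]
```

Emit:
carry_out([
  {"linear": [-4,-6,0],"turn": -1.5},
  {"linear": [-4,-6,0],"turn": 0},
  {"linear": [0,0,-10],"turn": 0},
  {"linear": [0,0,-10],"turn": 0},
  {"linear": [0,0,-7],"turn": 0},
  {"linear": [0,0,0],"turn": 0},
  {"linear": [0,0,0],"turn": 0},
  {"linear": [0,0,0],"turn": 0},
])

```text
time: 17.15
ee_pos: [511.3, -245.6, 76.2]
orientation: [0.766, 0.643, -0.003, 0.009]
wrist_force: [0.0, -0.7, -0.1]
gripper_width: 50.0
```

```bash
python3 st.py
```

```text
[ 511.3 -245.6   76.2] [ 0.7655  0.6433 -0.0033  0.0089] [ 0.01 -0.67 -0.05] [0.04 0.02 0.03] psi 80.08 17.15
```

Emit:
carry_out([
  {"linear": [1,0.5,3],"turn": 0},
  {"linear": [0,0,0],"turn": 0},
  {"linear": [0,0,0],"turn": 0},
  {"linear": [0,0,0],"turn": 0},
  {"linear": [0,0,0],"turn": 0},
  {"linear": [0,0,0],"turn": 0},
  {"linear": [0,0,0],"turn": 0},
  {"linear": [0,0,0],"turn": 0},
], hand=5, force=30)

```text
time: 18.15
ee_pos: [512.6, -245.2, 80.0]
orientation: [0.766, 0.643, -0.003, 0.009]
wrist_force: [-0.4, -0.5, -0.3]
gripper_width: 15.0
```

```bash
python3 st.py
```

```text
[ 512.6 -245.2   80. ] [ 0.7655  0.6433 -0.0031  0.0094] [-0.38 -0.51 -0.28] [0.03 0.01 0.02] psi 80.08 18.15
```

Emit:
carry_out([
  {"linear": [0,0,20],"turn": 0},
  {"linear": [0,0,40],"turn": 0},
  {"linear": [0,0,50],"turn": 0},
  {"linear": [0,0,50],"turn": 0},
  {"linear": [0,0,40],"turn": -5},
  {"linear": [5,25,10],"turn": -7},
  {"linear": [10,40,0],"turn": -7},
  {"linear": [10,40,0],"turn": -7},
])

```text
time: 19.15
ee_pos: [535.4, -141.6, 297.0]
orientation: [0.896, 0.444, -0.004, 0.009]
wrist_force: [-0.5, -0.1, -1.0]
gripper_width: 14.8
```

```bash
python3 st.py
```

```text
[ 535.4 -141.6  297. ] [ 0.8958  0.4444 -0.0042  0.0085] [-0.55 -0.06 -1.03] [0.06 0.   0.03] psi 52.77 19.15
```

Emit:
carry_out([
  {"linear": [8,30,0],"turn": 0},
  {"linear": [8,30,0],"turn": 0},
  {"linear": [7,25,0],"turn": 0},
  {"linear": [3,10,0],"turn": 0},
  {"linear": [0,0,0],"turn": 0},
  {"linear": [0,0,0],"turn": 0},
  {"linear": [0,0,0],"turn": 0},
  {"linear": [0,0,0],"turn": 0},
])

```text
time: 20.15
ee_pos: [561.2, -43.5, 297.1]
orientation: [0.896, 0.444, -0.005, 0.009]
wrist_force: [0.2, -0.9, -1.1]
gripper_width: 14.8
```

```bash
python3 st.py;python3 - <<'E'
from lidw import *
ee=s["ee_pos"]
for n,c in(("wrist",p),("side",read_camera("side"))):
  W=world(c);h=c["img"];cv2.imwrite("pics/%s5.png"%n,h)
  for r in nets.cut_out(c,"broken_mid")[:2]:
    B=W[r["mask"]];B=B[~np.isnan(B[:,0])];print(n,r["p"],r["position"],len(B),np.median(B,0).round(1),np.percentile(B,[5,95],0).round(1).tolist())
  t=yellow(c)&(np.hypot(W[...,0]-567,W[...,1]+20)<60)&(abs(W[...,2]-186)<6);print("chute",t.sum(),cv2.minAreaRect(W[t][:,:2].astype(np.float32)))
a=cv2.imread("pics/wrist5.png");b=cv2.imread("pics/side5.png")[60:300,200:430]
cv2.imwrite("pics/c5.png",np.hstack([cv2.resize(a,(480,360)),cv2.resize(b,(316,360))[:, :316]]))
E
```

```text
[561.2 -43.5 297.1] [ 0.8957  0.4445 -0.0048  0.009 ] [ 0.22 -0.9  -1.13] [-0.    0.03 -0.02] psi 52.78 20.15
[561.21063786 -43.58044221 297.10924204] [ 0.89574477  0.44445149 -0.00478095  0.00901786] [ 0.02597567  0.68268049 -0.54903553] 15.083725602650613 psi 52.77946239969343
wrist 0.64 [329.4, 322.3] 5082 [565.  -40.4 290.1] [[556.1, -50.3, 237.2], [570.6, -36.0, 303.9]]
chute 10405 ((567.5542602539062, -20.06142807006836), (44.65871810913086, 74.10575103759766), 51.760128021240234)
side 0.54 [315.9, 204.0] 186 [561.1 -50.2 257.4] [[556.5, -53.1, 227.7], [569.1, -40.3, 297.2]]
chute 485 ((567.8975830078125, -20.054473876953125), (48.2941780090332, 78.08081817626953), 52.77116012573242)
```

View pics/c5.png

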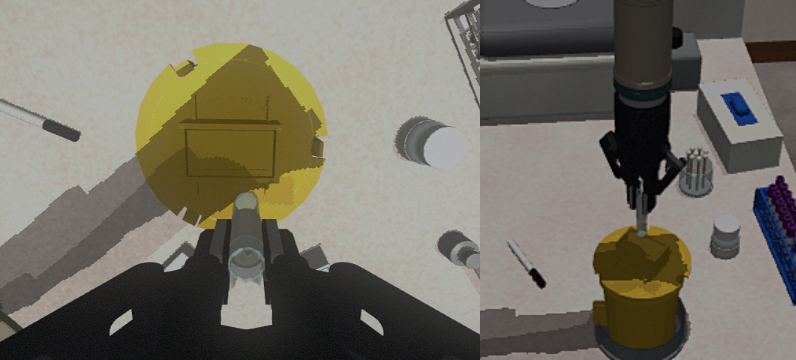

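Emit:
carry_out([
  {"linear": [1,6,0],"turn": -0.5},
  {"linear": [1,6,0],"turn": -0.5},
  {"linear": [1,5,0],"turn": 0},
  {"linear": [0,1,0],"turn": 0},
  {"linear": [0,0,-6],"turn": 0},
  {"linear": [0,0,0],"turn": 0},
  {"linear": [0,0,0],"turn": 0},
  {"linear": [0,0,0],"turn": 0},
])

```text
time: 21.35
ee_pos: [564.5, -23.2, 290.5]
orientation: [0.899, 0.437, -0.005, 0.009]
wrist_force: [-0.3, 0.8, -0.8]
gripper_width: 15.2
```

```bash
python3 st.py
```

```text
[564.5 -23.2 290.5] [ 0.8995  0.4368 -0.0048  0.0087] [-0.29  0.83 -0.79] [-0.03  0.01 -0.01] psi 51.81 21.35
```

Emit:
carry_out([
  {"linear": [0.6,1,-8],"turn": 0},
  {"linear": [0,0,-12],"turn": 0},
  {"linear": [0,0,-12],"turn": 0},
  {"linear": [0,0,-12],"turn": 0},
  {"linear": [0,0,-12],"turn": 0},
  {"linear": [0,0,-8],"turn": 0},
  {"linear": [0,0,0],"turn": 0},
  {"linear": [0,0,0],"turn": 0},
])

```text
time: 22.35
ee_pos: [564.3, -22.4, 220.9]
orientation: [0.9, 0.437, -0.006, 0.008]
wrist_force: [-0.3, -0.7, -1.5]
gripper_width: 15.3
```

```bash
python3 st.py
```

```text
[564.3 -22.4 220.9] [ 0.8995  0.4367 -0.0059  0.0082] [-0.33 -0.72 -1.48] [ 0.03  0.05 -0.04] psi 51.8 22.35
```

Emit:
carry_out([
  {"linear": [0.8,0,-6],"turn": 0},
  {"linear": [0,0,-8],"turn": 0},
  {"linear": [0,0,-8],"turn": 0},
  {"linear": [0,0,-8],"turn": 0},
  {"linear": [0,0,-5],"turn": 0},
  {"linear": [0,0,0],"turn": 0},
  {"linear": [0,0,0],"turn": 0},
  {"linear": [0,0,0],"turn": 0},
])

```text
time: 23.35
ee_pos: [565.6, -22.4, 184.1]
orientation: [0.9, 0.437, -0.005, 0.009]
wrist_force: [0.3, -0.1, -0.3]
gripper_width: 14.6
```

```bash
python3 st.py
```

```text
[565.6 -22.4 184.1] [ 0.8996  0.4367 -0.0053  0.0086] [ 0.26 -0.11 -0.29] [0.02 0.03 0.04] psi 51.79 23.35
```

Clean entry. I release with a small opening, wait, then withdraw.

Emit:
carry_out([
  {"linear": [0,0,0],"turn": 0},
  {"linear": [0,0,0],"turn": 0},
  {"linear": [0,0,0],"turn": 0},
  {"linear": [0,0,0],"turn": 0},
  {"linear": [0,0,0],"turn": 0},
  {"linear": [0,0,0],"turn": 0},
  {"linear": [0,0,0],"turn": 0},
  {"linear": [0,0,0],"turn": 0},
], hand=28)

```text
time: 24.35
ee_pos: [566.0, -22.4, 184.7]
orientation: [0.9, 0.437, -0.005, 0.009]
wrist_force: [0.2, -1.1, 0.4]
gripper_width: 28.1
```

```bash
python3 st.py
```

```text
[566.  -22.4 184.7] [ 0.8996  0.4367 -0.0047  0.0089] [ 0.23 -1.12  0.38] [-0.02  0.05  0.04] psi 51.79 24.35
```

Emit:
carry_out([
  {"linear": [0,0,8],"turn": 0},
  {"linear": [0,0,10],"turn": 0},
  {"linear": [0,0,15],"turn": 0},
  {"linear": [0,0,25],"turn": 0},
  {"linear": [0,0,40],"turn": 0},
  {"linear": [0,-10,30],"turn": 0},
  {"linear": [-5,-20,0],"turn": 0},
  {"linear": [0,0,0],"turn": 0},
])

```text
time: 25.35
ee_pos: [562.0, -52.1, 324.5]
orientation: [0.899, 0.437, -0.001, 0.01]
wrist_force: [0.6, 0.3, 0.2]
gripper_width: 27.8
```

```bash
python3 st.py;python3 - <<'E'
from lidw import *
m=Y&g((567,-20),75)&(np.abs(P[...,2]-155)<8)
A=np.c_[P[m][:,:2]-[567,-20],np.ones(m.sum())];print("plate",m.sum(),"tilt",np.linalg.lstsq(A,P[m][:,2],rcond=None)[0])
t=g((567,-20),60)&(P[...,2]>177)&(P[...,2]<195);print("chute",t.sum(),np.median(P[t][:,2]),cv2.minAreaRect(P[t][:,:2].astype(np.float32)))
print("broken wrist",[(r["p"],r["position"]) for r in nets.look_for(p,"broken_mid")])
# flap area heights
c=np.radians(51.8);D=P[...,:2]-[567.7,-20];x=-(D[...,0]*np.cos(c)+D[...,1]*np.sin(c));y=D[...,0]*np.sin(c)-D[...,1]*np.cos(c)
for a,b in((-15,-5),(-5,5),(5,15)):
  k=(x>a)&(x<b)&(abs(y)<28)&(P[...,2]>100);print("flap",a,k.sum(),np.percentile(P[k][:,2],[5,50,95]))
q=read_camera("side")
for t in("broken_mid","tube0"):print(t,[(r["p"],r["position"]) for r in nets.look_for(q,t)])
a=cv2.resize(p["img"],(480,360));b=cv2.resize(q["img"],(320,240));o=np.zeros((360,800,3),np.uint8);o[:,:480]=a;o[:240,480:]=b;cv2.imwrite("pics/c6.png",o)
E
```

```text
[562.  -52.1 324.5] [ 0.8993  0.4372 -0.001   0.0104] [0.63 0.3  0.2 ] [ 0.06  0.05 -0.  ] psi 51.85 25.35
[562.51313416 -50.48609339 324.60499221] [ 8.98895815e-01  4.38047224e-01 -3.22122289e-04  1.00419348e-02] [1.39824979 0.09780739 1.34670175] 27.87898581512814 psi 51.961523638572245
plate 28399 tilt [-5.10709423e-04 -6.26091559e-04  1.54876676e+02]
chute 8650 185.13618354569226 ((567.587890625, -19.961444854736328), (44.37397384643555, 74.2184829711914), 51.83042907714844)
broken wrist []
flap -15 1549 [183.56699632 184.69759557 185.82046101]
flap -5 1462 [183.59977469 184.72723963 185.80565039]
flap 5 9637 [184.70331549 379.87417972 392.07426398]
broken_mid []
tube0 [(0.68, [296.0, 397.9]), (0.62, [298.5, 364.2]), (0.46, [290.4, 417.4]), (0.37, [358.5, 173.2])]
```

View pics/c6.png

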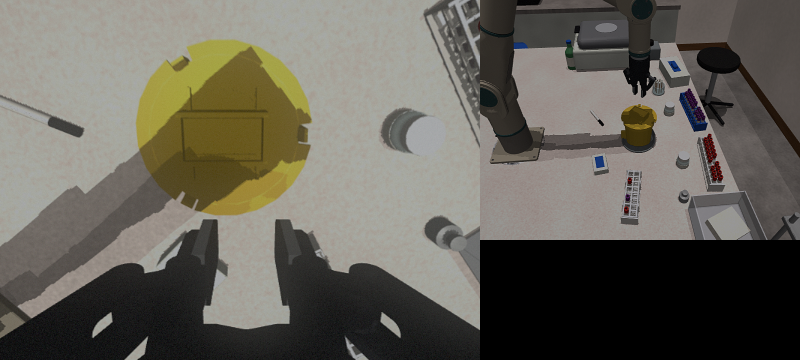

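The flap lies flat and shut in the mouth, with the tube out of sight. The gripper is empty and clear of everything, and the other things look undisturbed. Handing in.

```bash
python3 -c "
from rig import job;print(job.sign_off())"
```

```text
the job is handed in; nothing more can be done
None
```

The lid is clipped home on the bin and the broken tube has gone through the flap. I handed the job in at about 25 s of the 72 s allowed; no verdict is reported.

- **Lid:** I turned it about 45° to match the bin's turn of about -0.13 rad. It went down over the clips without forcing, then I pressed it to a hard stop at 41 N. My last checks put the plate top at about 154.9 mm against 154 mm nominal, with a tilt of about 0.001 rad. The chute centre was at (567.6, -20.0) mm, and my estimate of the bin centre was (567, -20) mm.
- **Tube:** I lifted it from the rack and lowered it, fingers included, into the chute, then let it go inside. Afterwards neither the wrist nor the side camera found it.
- **Flap:** the part the wrist camera could see was flat at about 184.7 mm, which means it is shut. The strip nearest its free edge was mostly hidden by the fingers, so I judged that part by the picture.
- **Everything else:** the good tubes still showed in the rack and the bench items looked unmoved. I checked these by eye, not by measuring.

One disagreement: early on, the top and side cameras differed by about 3 mm on the bin centre. A close wrist view of the clips settled it before the fit.

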